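# Load the ring carrier from the stack magazine

## Robot

A 6-joint arm with a two-finger parallel gripper is mounted at the origin on the work surface; the furniture and walls round the work are solid. World frame = base frame: x ahead of the robot, y to its left, z up, the work surface at z = 0. Lengths are in m, angles in rad, forces in N, time in s.
With the tool pointing down it reaches from about 0.375 to 0.9 m from the base axis. Payload 3.1 kg.
Tool frame: the origin (TCP) lies at the centre of the arm's flange, where the gripper is bolted on; the fingertips stand 182 mm ahead of it and the grasp point (between the pads) lies 164 mm ahead of it; z points along the fingers, x is the direction in which the jaws open and shut, and the axes are right-handed (so a half turn about z gives the same grasp; the last joint's range is limited). The gripper opens to 87 mm and grips with 3 to 60 N. Pads are 19 mm wide; open, the fingers measure 117 mm over their backs; the gripper's body (75 mm by 190 mm) begins 51 mm behind the grasp point.
Start: joints at [0.971, 0.527, 1.433, -0, 1.181, -0.178], TCP at [0.256, 0.57, 0.405] pointing down, gripper open.
Joint ranges: [-3.08, 3.08], [-0.75, 2.2], [0.22, 2.44], [-1.43, 4.57], [0, 2.65], [-2.85, 2.85]. Speed limits (rad/s): [2.79, 2.79, 3.14, 3.14, 3.14, 3.14].

## Interface

Orientations are given as a unit quaternion [x, y, z, w].
In Python, from rig import status, eyes, robot gives the robot as it stands. The module is installed in compiled form; this text tells all that it offers.
- The arm moves only by the tool step_arm, never from a script. Its argument "steps" is a list of rows, each a list of 7 numbers: the closure, from -1 (fully open) to 1 (shut), so that 0 is half open, then the shift along the tool's x, y, z each as a share of 0.025 m, from -1 to 1, then the turn, a rotation vector about the tool's x, y, z each as a share of 8 degrees, from -1 to 1. In form: [[jaw, dx, dy, dz, rx, ry, rz], ...]. A call has exactly 10 rows; each row shifts and turns the commanded pose from where the row before left it, along the tool's axes as they then stand; what a row does not reach is not made up. A row lasts 1/10 s, in which the tool goes at most 50 mm and 8.59 degrees, less where a joint would pass 70% of its speed; a pose out of reach is approached as far as the arm can. A call with a number of a shift or a turn outside -1 to 1 is refused whole. A call with a gripper value outside its range is refused whole. The fingers move at their own pace and stop on an object; "squeeze" is the grip in N (left out, the last holds). Time passes only in rows, so rows that do not move let the fingers close, or fill a call up. It gives the time, the measured TCP pose, the force and the opening at its end, in the units of the state.
- status.get_obs(): the state, without advancing time (a new reading comes with each control period).
- eyes.camera(name): name is "scene" or "top" or "wrist"; returns (picture, depth): 384x512x3 uint8, red, green, blue; 384x512 float32, m along the optical axis (not along the pixel's ray), 0 where there is no reading.
- eyes.camera_info(name): a dict with "K" (3x3 intrinsics, pixels), "k1" (the pictures are not rectified: a ray, as slopes to the right and down, at radius r is drawn at 1 + k1 r^2 times it, then the intrinsics apply), "R" (3x3) and "t" (3): a world point X has camera coordinates R X + t. Camera axes: x right, y down, z forward; pixel columns grow to the right and rows downward; lengths in m; the calibration is good to about 2 mm. A picture is of the moment at which its call begins: read the wrist's pose just before it. camera_info takes no time and is no camera call; for the wrist camera it gives the pose at the moment of the call.
- robot.hand_in(): hands the job in, once; it reports no verdict.
The state is a dict: "time": time; "q": joint angles; "joint_velocities": joint speeds; "joint_torque": joint torques, N m; "position": TCP position; "tool_rot": TCP orientation; "ft_force": force on the tool from outside, world axes, zero at the start; "moment": the same for the moment, N m; "grip_width": finger opening in m.
Only numpy, scipy, OpenCV 4.12 (cv2) and the standard library are available. Lean on these libraries where they do the work, as an engineer would, in place of code of your own. Each camera call takes 0.05 s, during which the arm holds its last target.

## Task

Load the white carrier from the ferrite-ring feeder: bring each of its three empty pockets in turn under the drop hole and push the spring slide to the end of its stroke so that one ring drops into it, letting the slide come all the way back after each stroke. Then draw the full carrier out to its end stop and let go, with the two spare rings still in the magazine and the tally counter and the bottle beside the feeder left where they are.

Things in the scene. Friction and masses are not known exactly. Their poses are not given: they have to be found in the camera images.
- feeder: Fixed bench feeder: grey base 74 x 320 mm, aluminium deck, magazine of four steel rods (tops 116 mm above the bench). Origin on the bench below the drop hole; z up; y along the feeder, roughly to the robot's left: the carrier is drawn out and the slide is pushed towards +y. Deck (56 mm wide) from y = -125 to +20 mm, then the open carrier track (rails 14 mm high) to the end stop at y = +186 mm.
- drop_hole (a point): Centre of the 24.5 mm round drop hole in the deck, at the deck's upper face, 31.5 mm above the bench. A carrier pocket must stand below it, within about 2.5 mm, for a ring to fall in; otherwise the ring sticks half-way and holds the slide, until the carrier is put right and the slide pushed once more.
- magazine (a point): Centre of the lowest ring's place in the magazine, on the deck 36 mm to the -y side of the drop hole, 39 mm above the bench. The rings stand in one stack here between the four rods and come down by themselves when the slide is home.
- slide (a joint): The steel shuttle slide, m. 0 = home (its pocket under the magazine, it takes the lowest ring), 0.037 = pushed fully towards the feeder's +y against its stop, where the ring falls through the drop hole. A return spring pushes it home: 2 N at home, 5 N at full stroke.
- push_tab (a point): Centre of the upright black push tab on the slide: 36 mm wide (feeder x), 8 mm thick (feeder y), its face free from 52 to 94 mm above the bench, centre at 71 mm. With the slide home it stands 111 mm to the -y side of the drop hole. Push it from its -y side towards +y.
- carrier (a joint): The white carrier strip, 36 mm wide and 19 mm high, in its track below the deck, m. 0 = fully inserted, grows as it is drawn out towards the feeder's +y, 0.130 = at its end stop. Pockets 1, 2 and 3 stand under the drop hole at 0.020, 0.052 and 0.084. It stays where it is left; sliding takes about 2 N.
- carrier_knob (a point): Middle of the carrier's upright black round knob, 47 mm above the bench: 16 mm across between heights 37 and 57 mm, top at 60.5 mm, thinner neck below. Fixed on the carrier 65 mm to the +y side of pocket 1: it is 65, 97, 129 mm from the drop hole when pockets 1, 2, 3 are under it (black lines on the rails mark these). At least 17 mm free between knob and deck; rails below are 14 mm high.
- pocket_1 (a point): Where the centre of a ring seated in pocket 1 of the carrier lies, 16 mm above the bench (pocket 1 is the one nearest the knob; round, 28 mm across, 16 mm deep, open at the top; pockets are 32 mm apart along the carrier).
- pocket_2 (a point): Where the centre of a ring seated in pocket 2 of the carrier lies, 16 mm above the bench (pocket 2 is the middle one; round, 28 mm across, 16 mm deep, open at the top; pockets are 32 mm apart along the carrier).
- pocket_3 (a point): Where the centre of a ring seated in pocket 3 of the carrier lies, 16 mm above the bench (pocket 3 is the one farthest from the knob; round, 28 mm across, 16 mm deep, open at the top; pockets are 32 mm apart along the carrier).
- ring_1 (a point): Centre of ferrite ring 1: dark grey ring 22 mm across, 15 mm high, about 20 g; it starts in the magazine, number 1 from the bottom of the stack of five, axis upright.
- ring_2 (a point): Centre of ferrite ring 2: dark grey ring 22 mm across, 15 mm high, about 20 g; it starts in the magazine, number 2 from the bottom of the stack of five, axis upright.
- ring_3 (a point): Centre of ferrite ring 3: dark grey ring 22 mm across, 15 mm high, about 20 g; it starts in the magazine, number 3 from the bottom of the stack of five, axis upright.
- ring_4 (a point): Centre of ferrite ring 4: dark grey ring 22 mm across, 15 mm high, about 20 g; it starts in the magazine, number 4 from the bottom of the stack of five, axis upright.
- ring_5 (a point): Centre of ferrite ring 5: dark grey ring 22 mm across, 15 mm high, about 20 g; it starts in the magazine, number 5 from the bottom of the stack of five, axis upright.
- tally_mid (a point): Bystander: round hand tally counter, 76 x 51 x 25 mm, lying on the mat beyond the feeder's left end; point at the middle of its round case, 12 mm above the bench.
- solvent_mid (a point): Bystander: white pump bottle, 60 mm across and 136 mm high, standing to the right of the feeder; point on its axis 60 mm above the bench.

How it is judged:
By the outcome, as a careful person would: the job done as asked, in the order asked, and still so for the second after the job is handed in, with the robot touching nothing.
It also fails if it takes over 67 s, if anything falls off the work surface, if the arm or the gripper's body presses on something with over 40 N, if the wrist force passes 120 N, or if a joint passes its speed limit or range.

## Working session

There is one attempt and no reset: what is moved stays moved. The work goes in short steps, Python scripts to look and compute and a tool call to move; the robot and the scene stay as the last step left them, time stands still between calls to the robot, and variables do not carry over. Pictures are saved under pics/ and viewed, and the job is handed in when it is done.

Besides the shell and the picture viewer there is one more tool, called after "Request:" as name([rows], argument=value, ...), one row to a line, values as JSON. step_arm: Moves the arm, as the interface text tells. Its arguments: {"type":"object","properties":{"steps":{"type":"array"},"squeeze":{"type":"number"}},"required":["steps"]}

```bash
mkdir -p pics
python3 - <<'E'
from rig import status, eyes, robot
import cv2,json,numpy as np
o=status.get_obs(); print({k:np.round(v,4).tolist() for k,v in o.items()})
for n in ["scene","top","wrist"]:
    i=eyes.camera_info(n); p,d=eyes.camera(n)
    cv2.imwrite(f"pics/{n}0.png",p[:,:,::-1]); np.savez(f"pics/{n}0.npz",d=d,**i)
    print(n,{k:np.round(v,4).tolist() for k,v in i.items()})
E
```

```text
{'time': 0.0, 'q': [0.9705, 0.5285, 1.4339, 0.0, 1.1814, -0.1785], 'joint_velocities': [-0.0013, -0.0013, -0.0022, 0.0002, -0.0009, 0.0008], 'joint_torque': [0.0001, -44.0043, -17.6597, 0.0633, 0.0584, -0.0002], 'position': [0.2557, 0.5699, 0.4038], 'tool_rot': [0.8395, 0.5434, -0.001, 0.0004], 'ft_force': [-0.8389, -0.4355, 0.3945], 'moment': [-0.0744, -0.0254, -0.0403], 'grip_width': 0.0872}
scene {'K': [[426.665, 0.0, 252.3043], [0.0, 426.665, 190.6612], [0.0, 0.0, 1.0]], 'k1': -0.007, 'R': [[0.6281, -0.7781, -0.0061], [-0.5664, -0.4518, -0.6893], [0.5336, 0.4364, -0.7245]], 't': [-0.1711, 0.3708, 1.0757]}
top {'K': [[400.3283, 0.0, 248.5985], [0.0, 400.3283, 196.9684], [0.0, 0.0, 1.0]], 'k1': -0.0499, 'R': [[-0.0068, -0.9999, 0.0109], [-0.9911, 0.0052, -0.1329], [0.1329, -0.0117, -0.9911]], 't': [0.1272, 0.4732, 1.0087]}
wrist {'K': [[331.7328, 0.0, 255.1086], [0.0, 331.7328, 183.7339], [0.0, 0.0, 1.0]], 'k1': 0.0219, 'R': [[0.4097, 0.9122, -0.0018], [0.883, -0.396, 0.2519], [0.2291, -0.1048, -0.9678]], 't': [-0.6236, -0.0299, 0.3891]}
```

View pics/scene0.png

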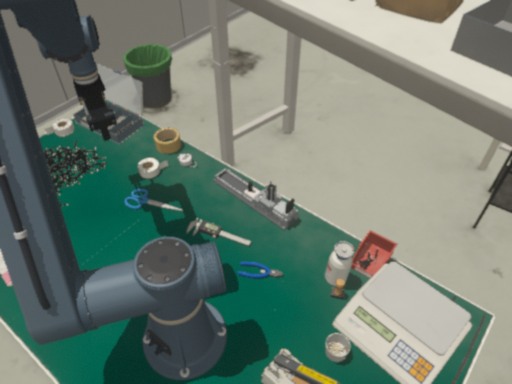

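View pics/top0.png

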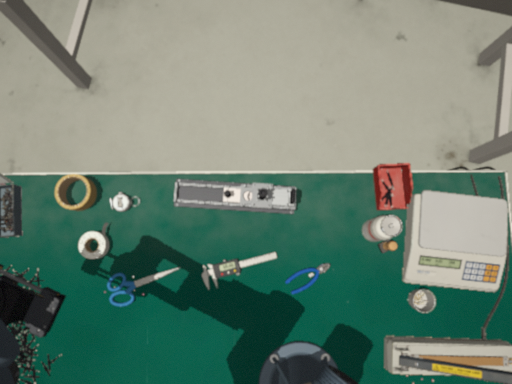

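View pics/wrist0.png

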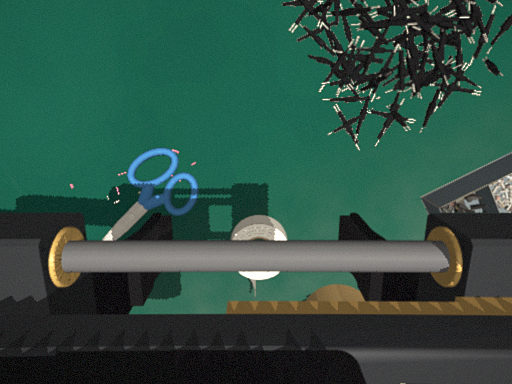

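```bash
cat > h.py <<'E'
import numpy as np,cv2
def load(n):
    return dict(np.load(f"pics/{n}.npz"))
def ray(i,u,v):
    K=i['K'];D=np.array([i['k1'],0,0,0,0],float)
    p=cv2.undistortPoints(np.array([[[u,v]]],float),K.astype(float),D)[0,0]
    d=i['R'].T@np.array([p[0],p[1],1]); c=-i['R'].T@i['t']; return c,d
def atz(i,u,v,z):
    c,d=ray(i,u,v); return c+d*(z-c[2])/d[2]
def proj(i,X):
    X=np.atleast_2d(X).astype(float); c=X@i['R'].T+i['t']; p=c[:,:2]/c[:,2:]
    p=p*(1+i['k1']*(p**2).sum(1,keepdims=True)); return p*i['K'][0,0]+i['K'][:2,2]
def crop(src,dst,u0,u1,v0,v1,s):
    a=cv2.imread(src)[v0:v1,u0:u1]; cv2.imwrite(dst,cv2.resize(a,None,fx=s,fy=s,interpolation=cv2.INTER_CUBIC))
E
python3 - <<'E'
from h import *
crop("pics/top0.png","pics/top0c.png",165,305,170,220,5)
crop("pics/scene0.png","pics/scene0c.png",205,305,155,235,7)
i=load("top0")
for uv in [(176,181),(176,208),(297,185),(297,212),(265,195),(121,201),(383,229)]: print(uv,atz(i,*uv,0.03).round(4), i['d'][uv[1],uv[0]])
E
```

```text
(176, 181) [0.5171 0.3138 0.03  ] 1.0716851
(176, 208) [0.4462 0.3125 0.03  ] 1.0618038
(297, 185) [ 0.5049 -0.0024  0.03  ] 1.07604
(297, 212) [ 0.4341 -0.0008  0.03  ] 1.0612108
(265, 195) [0.479  0.0817 0.03  ] 0.96503806
(121, 201) [0.4652 0.4562 0.03  ] 1.0394957
(383, 229) [ 0.3883 -0.224   0.03  ] 0.931505
```

View pics/top0c.png

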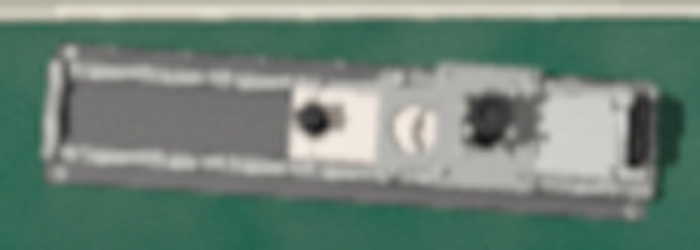

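View pics/scene0c.png

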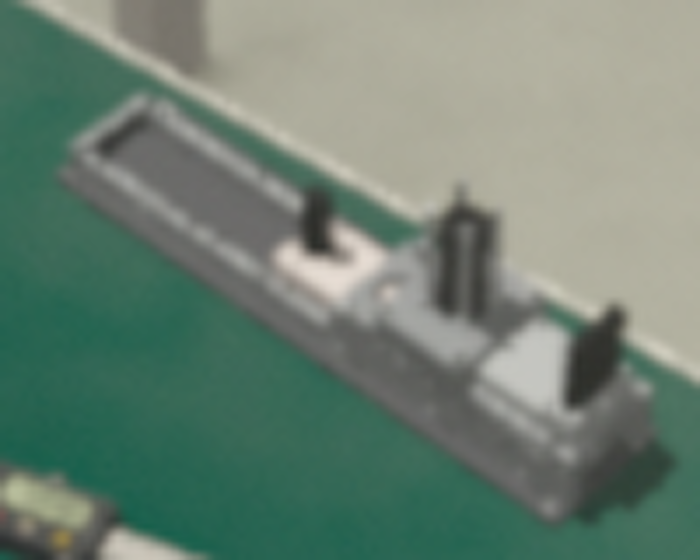

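```bash
cat >> h.py <<'E'
def F(p,pose):
    p=np.atleast_2d(p)/1000.; c,s=np.cos(pose[2]),np.sin(pose[2])
    return np.c_[pose[0]+c*p[:,0]-s*p[:,1],pose[1]+s*p[:,0]+c*p[:,1],p[:,2]]
E
python3 - <<'E'
from h import *
from scipy.optimize import least_squares
i=load("top0")
P=np.array([[0,0,31.5],[0,-36,106.5],[0,-111,94]])
uv=np.array([[248,196],[263.4,194],[292.6,196]])
f=lambda x:(proj(i,F(P,x))-uv).ravel()
r=least_squares(f,[0.48,0.12,0]);print(r.x,r.fun.round(2))
pose=r.x
c=atz(i,228.2,193.6,.0605)-np.array([pose[0],pose[1],0]);
s,co=np.sin(pose[2]),np.cos(pose[2]);print("knob",co*c[0]+s*c[1],-s*c[0]+co*c[1])
im=cv2.resize(cv2.imread("pics/top0.png")[170:220,165:305],None,fx=5,fy=5,interpolation=cv2.INTER_CUBIC)
T=[[x,y,14] for x in(-37,37) for y in (-130,190)]+[[0,0,31.5],[0,-36,106.5],[18,-111,94],[-18,-111,94]]+[[x,y,31.5] for x in(-28,28) for y in(-125,20)]
for u,v in proj(i,F(T,pose)): cv2.circle(im,(int((u-165)*5+2.5),int((v-170)*5+2.5)),3,(0,0,255),-1)
cv2.imwrite("pics/t1.png",im)
# second camera check
j=load("scene0")
im=cv2.resize(cv2.imread("pics/scene0.png")[155:235,205:305],None,fx=7,fy=7,interpolation=cv2.INTER_CUBIC)
for u,v in proj(j,F(T,pose)): cv2.circle(im,(int((u-205)*7+3.5),int((v-155)*7+3.5)),3,(0,0,255),-1)
cv2.imwrite("pics/s1.png",im)
crop("pics/scene0.png","pics/s2.png",60,160,60,150,6)
E
```

```text
[ 0.47521407  0.12657248 -0.07723917] [-0.24  0.45 -0.47 -0.67  0.71  0.25]
knob -0.00025733494897278676 0.04972804468041712
```

View pics/t1.png

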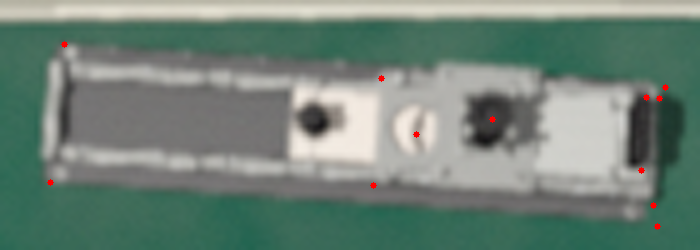

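View pics/s1.png

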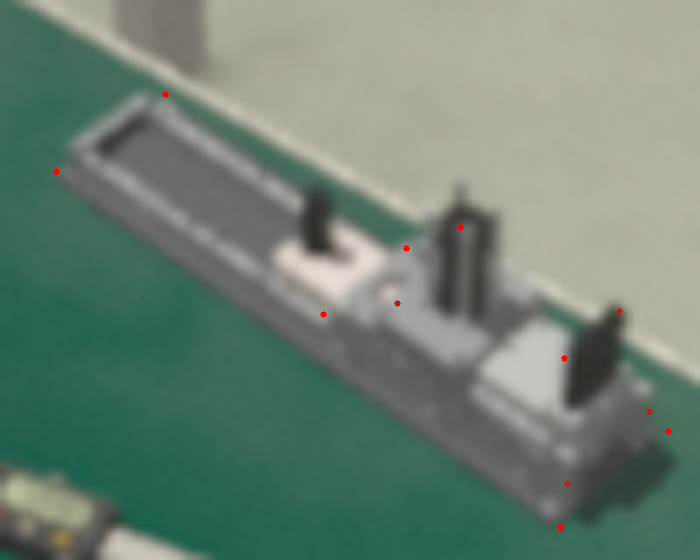

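View pics/s2.png

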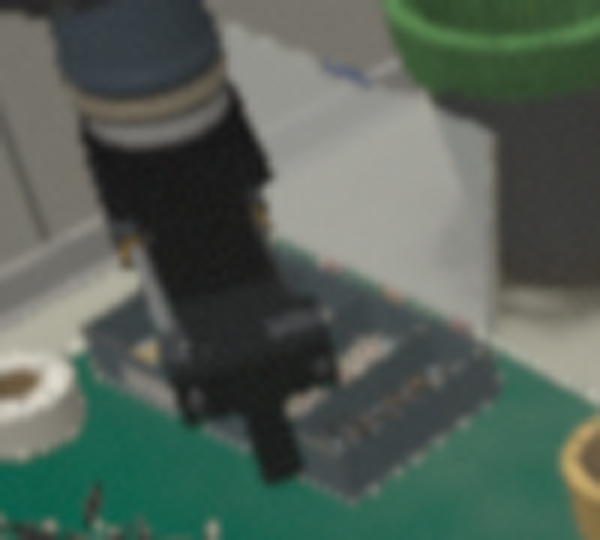

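```bash
cat >> h.py <<'E'
from scipy.spatial.transform import Rotation as Ro
def down(yaw): # tool x at azimuth yaw, z down
    c,s=np.cos(yaw),np.sin(yaw); return Ro.from_matrix(np.array([[c,s,0],[s,-c,0],[0,0,-1]]))
def plan(p0,R0,p1,R1,n,jaw=-1):
    rows=[];p=np.array(p0,float);R=R0
    for k in range(n):
        m=n-k; d=R.inv().apply((np.array(p1)-p)/m)/0.025
        w=(R.inv()*R1).as_rotvec()/m/np.radians(8)
        d=d.round(2);w=w.round(2)
        p=p+R.apply(d*.025); R=R*Ro.from_rotvec(w*np.radians(8)); rows.append([jaw,*d.tolist(),*w.tolist()])
    return rows,p,R
E
python3 - <<'E'
from h import *
from rig import status
i=load("wrist0");o=status.get_obs()
c=-i['R'].T@i['t'];R=Ro.from_quat(o['tool_rot']);print("cam in tool",R.inv().apply(c-o['position']))
rows,p,Q=plan(o['position'],R,[.479,.18,.34],down(-.075),20)
print(*rows,sep=",\n");print(p)
E
```

```text
cam in tool [-0.00036623 -0.06884175  0.02113242]
[-1, -0.53, 0.73, 0.13, 0.0, 0.0, 0.44],
[-1, -0.48, 0.76, 0.13, 0.0, 0.0, 0.44],
[-1, -0.44, 0.79, 0.13, 0.0, 0.0, 0.44],
[-1, -0.39, 0.81, 0.13, 0.0, 0.0, 0.44],
[-1, -0.34, 0.83, 0.13, 0.0, 0.0, 0.44],
[-1, -0.28, 0.85, 0.13, 0.0, 0.0, 0.44],
[-1, -0.23, 0.87, 0.13, 0.0, 0.0, 0.44],
[-1, -0.18, 0.88, 0.13, 0.0, 0.0, 0.44],
[-1, -0.12, 0.89, 0.13, 0.0, 0.0, 0.44],
[-1, -0.07, 0.9, 0.13, 0.0, 0.0, 0.44],
[-1, -0.01, 0.9, 0.13, 0.0, 0.0, 0.44],
[-1, 0.04, 0.9, 0.13, 0.0, 0.0, 0.44],
[-1, 0.1, 0.89, 0.13, 0.0, 0.0, 0.44],
[-1, 0.15, 0.88, 0.13, 0.0, 0.0, 0.44],
[-1, 0.21, 0.87, 0.13, 0.0, 0.0, 0.43],
[-1, 0.26, 0.86, 0.12, 0.0, 0.0, 0.44],
[-1, 0.31, 0.84, 0.13, 0.0, 0.0, 0.43],
[-1, 0.36, 0.83, 0.12, 0.0, 0.0, 0.44],
[-1, 0.41, 0.8, 0.13, 0.0, 0.0, 0.43],
[-1, 0.45, 0.77, 0.12, 0.01, 0.01, 0.44]
[0.47889123 0.18012302 0.34006881]
```

Request:
step_arm([
  [-1,-0.53,0.73,0.13,0,0,0.44],
  [-1,-0.48,0.76,0.13,0,0,0.44],
  [-1,-0.44,0.79,0.13,0,0,0.44],
  [-1,-0.39,0.81,0.13,0,0,0.44],
  [-1,-0.34,0.83,0.13,0,0,0.44],
  [-1,-0.28,0.85,0.13,0,0,0.44],
  [-1,-0.23,0.87,0.13,0,0,0.44],
  [-1,-0.18,0.88,0.13,0,0,0.44],
  [-1,-0.12,0.89,0.13,0,0,0.44],
  [-1,-0.07,0.9,0.13,0,0,0.44],
])

```text
time: 1.15
position: [0.3678, 0.3742, 0.372]
tool_rot: [0.965, 0.263, -0.0, 0.0]
ft_force: [-0.5, -0.2, 0.1]
grip_width: 0.087
```

Request:
step_arm([
  [-1,-0.01,0.9,0.13,0,0,0.44],
  [-1,0.04,0.9,0.13,0,0,0.44],
  [-1,0.1,0.89,0.13,0,0,0.44],
  [-1,0.15,0.88,0.13,0,0,0.44],
  [-1,0.21,0.87,0.13,0,0,0.43],
  [-1,0.26,0.86,0.12,0,0,0.44],
  [-1,0.31,0.84,0.13,0,0,0.43],
  [-1,0.36,0.83,0.12,0,0,0.44],
  [-1,0.41,0.8,0.13,0,0,0.43],
  [-1,0.45,0.77,0.12,0,0,0.44],
])

```text
time: 2.15
position: [0.4794, 0.1795, 0.3402]
tool_rot: [0.999, -0.039, -0.0, 0.0]
ft_force: [0.9, 0.4, 0.6]
grip_width: 0.0869
```

```bash
cat > snap.py <<'E'
import sys
from rig import status, eyes
import cv2,numpy as np
def snap(n,tag):
    o=status.get_obs(); i=eyes.camera_info(n); p,d=eyes.camera(n)
    cv2.imwrite(f"pics/{tag}.png",p[:,:,::-1]); np.savez(f"pics/{tag}.npz",d=d,**i)
    return o
if __name__=="__main__":
    o=snap(sys.argv[1],sys.argv[2]); print({k:np.round(o[k],4).tolist() for k in("time","position","tool_rot","q","ft_force","grip_width")})
E
python3 snap.py wrist w1; python3 -c "
from h import *
crop('pics/w1.png','pics/w1c.png',130,390,0,384,1.5)"
```

```text
{'time': 2.15, 'position': [0.4794, 0.1795, 0.3402], 'tool_rot': [0.9992, -0.0391, -0.0002, 0.0], 'q': [0.1397, 0.4708, 1.7791, 0.0, 0.8922, 0.2179], 'ft_force': [0.8817, 0.3789, 0.6051], 'grip_width': 0.0869}
```

View pics/w1.png

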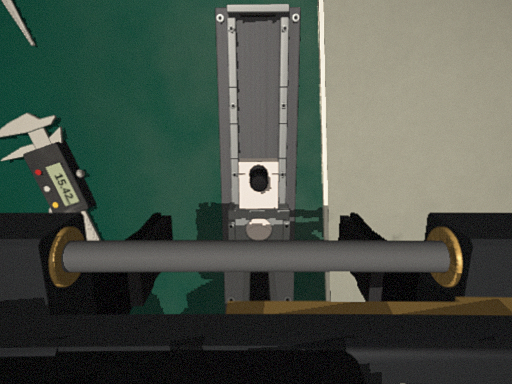

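```bash
python3 -c "
from h import *
crop('pics/w1.png','pics/w1c.png',205,315,140,245,5.5)
crop('pics/w1.png','pics/w1d.png',205,315,0,110,5.5)"
```

```text
(no output)
```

View pics/w1c.png

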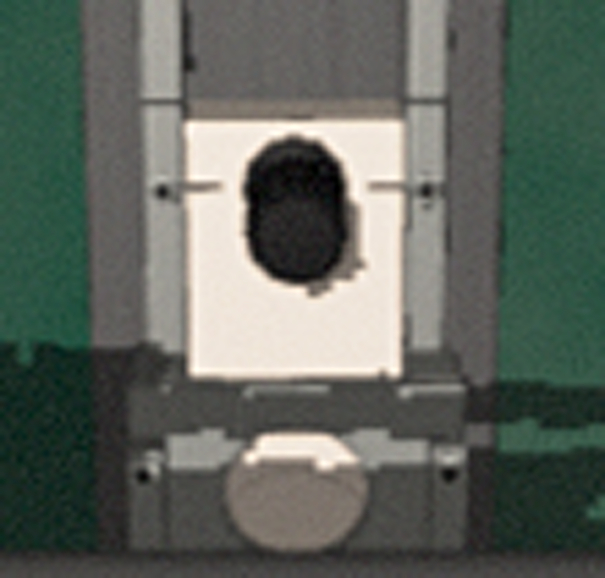

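View pics/w1d.png

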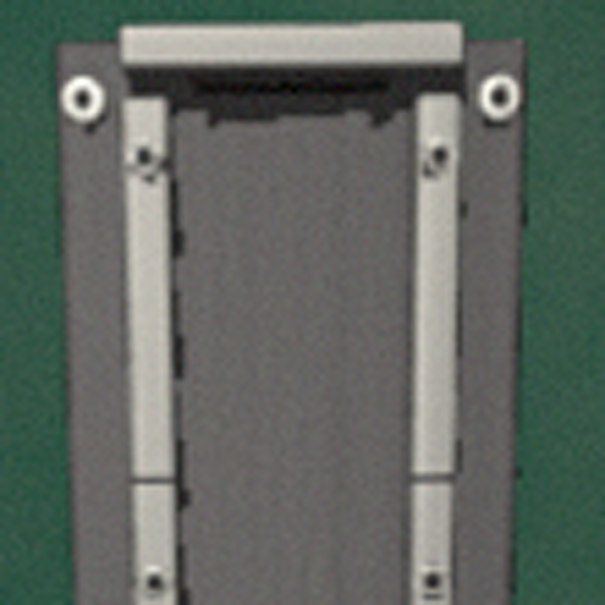

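Run:
```python
from h import *
from scipy.optimize import least_squares
i=load("w1")
P=np.array([[0,0,31.5],[0,65,14],[0,129,14]])
uv=np.array([[259,229.4],[258.4,158.5],[258.1,86.9]])-[0.4,0.4]
r=least_squares(lambda x:(proj(i,F(P,x))-uv).ravel(),[0.475,0.1265,-.075]);print(r.x,r.fun.round(2))
pose=r.x
def inv(w):
    d=w[:2]-pose[:2];c,s=np.cos(pose[2]),np.sin(pose[2]);return np.array([c*d[0]+s*d[1],-s*d[0]+c*d[1]])*1000
print("carrier line",inv(atz(i,205+295/5.5-.4,140+187/5.5-.4,.019)))
print("knob top",inv(atz(i,205+297/5.5-.4,140+235/5.5-.4,.0605)))
print("carrier -y? edge, +y edge",inv(atz(i,205+295/5.5,140+118/5.5,.019)))
```

```text
[ 0.47825682  0.12842598 -0.07087847] [-0.02  1.06  0.05 -0.39 -0.03 -0.55]
carrier line [ 0.05655504 50.96166729]
knob top [-1.65525479e-02  5.32238752e+01]
carrier -y? edge, +y edge [ 0.48279352 62.40001771]
```

Request:
step_arm([
  [0,0.1,0,0.86,0,0,-0.05],
  [0,0,0,0.86,0,0,0],
  [0,0,0,0.86,0,0,0],
  [0,0,0,0.86,0,0,0],
  [0,0,0,0.86,0,0,0],
  [0,0,0,0.86,0,0,0],
  [0.2,0,0,0,0,0,0],
  [1,0,0,0,0,0,0],
  [1,0,0,0,0,0,0],
  [1,0,0,0,0,0,0],
], squeeze=15)

```text
time: 3.2
position: [0.482, 0.1804, 0.2126]
tool_rot: [0.999, -0.034, 0.001, -0.0]
ft_force: [-0.2, 1.3, 0.1]
grip_width: 0.0195
```

```bash
python3 snap.py wrist w2;python3 -c "
from h import *
crop('pics/w2.png','pics/w2c.png',180,340,60,220,4)"
```

```text
{'time': 3.2, 'position': [0.482, 0.1804, 0.2126], 'tool_rot': [0.9994, -0.0342, 0.0011, -0.0002], 'q': [0.1407, 0.6985, 1.8506, 0.0, 0.5903, 0.209], 'ft_force': [-0.2023, 1.3082, 0.0775], 'grip_width': 0.0195}
```

View pics/w2.png

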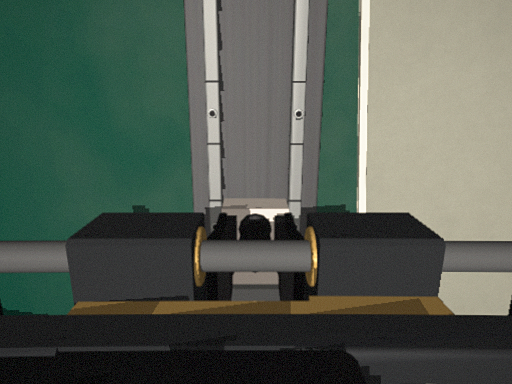

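Request:
step_arm([
  [1,0,0,0,0,0,0],
  [1,0,0,0,0,0,0],
  [1,0,-0.14,0,0,0,0],
  [1,0,-0.14,0,0,0,0],
  [1,0,-0.14,0,0,0,0],
  [1,0,-0.14,0,0,0,0],
  [1,0,0,0,0,0,0],
  [1,0,0,0,0,0,0],
  [1,0,0,0,0,0,0],
  [1,0,0,0,0,0,0],
])

```text
time: 4.25
position: [0.4829, 0.1943, 0.2125]
tool_rot: [0.999, -0.034, 0.001, -0.0]
ft_force: [-0.1, 0.1, 6.6]
grip_width: 0.0154
```

```bash
python3 snap.py wrist w3;python3 -c "
from h import *
crop('pics/w3.png','pics/w3c.png',180,340,130,250,5)"
```

```text
{'time': 4.25, 'position': [0.4829, 0.1943, 0.2125], 'tool_rot': [0.9994, -0.0343, 0.0009, -0.0002], 'q': [0.1676, 0.7024, 1.8356, 0.0002, 0.6016, 0.2361], 'ft_force': [-0.118, 0.108, 6.6059], 'grip_width': 0.0154}
```

View pics/w3c.png

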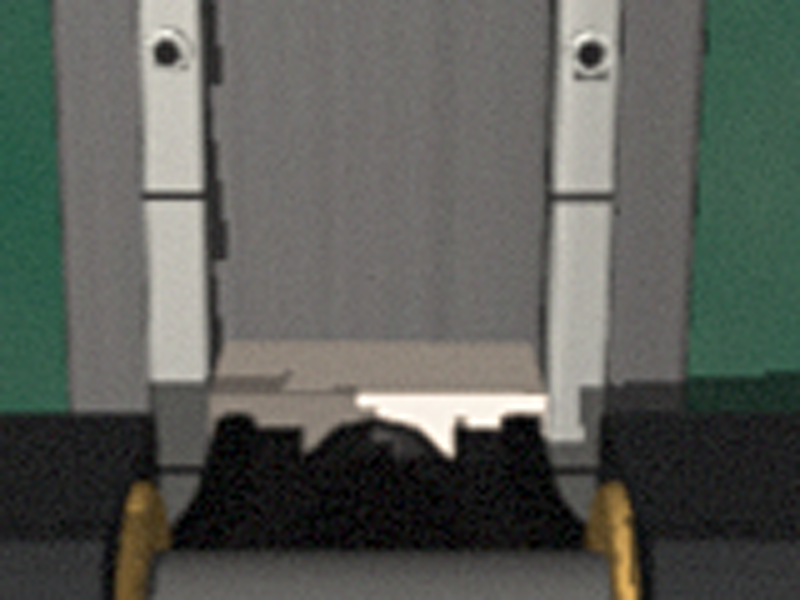

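```bash
cat >> h.py <<'E'
pose=np.array([0.47825682,0.12842598,-0.07087847])
def inv(w):
    d=w[:2]-pose[:2];c,s=np.cos(pose[2]),np.sin(pose[2]);return np.array([c*d[0]+s*d[1],-s*d[0]+c*d[1]])*1000
E
python3 - <<'E'
from h import *
i=load("w3")
g=lambda x,y,z:inv(atz(i,180+x/5-.4,130+y/5-.4,z)).round(2)
print("97line",g(174,196,.014),g(581,197,.014),"65",g(180,469,.014),g(580,470,.014))
print("front edge",g(400,394,.019),g(240,392,.019))
from rig import status
print(inv(status.get_obs()['position']))
E
```

```text
97line [-22.3   96.71] [22.17 96.66] 65 [-22.53  64.92] [23.09 64.85]
front edge [ 2.42 75.65] [-15.1   75.87]
[-0.06705231 66.02323852]
```

Request:
step_arm([
  [0,0,0,0,0,0,0],
  [0,0,0,0,0,0,0],
  [0,0,0,0,0,0,0],
  [0,0,0,0.0,0,0,0],
  [0,0,0,-0.94,0,0,0],
  [0,0,0,-0.94,0,0,0],
  [0,0,0,-0.94,0,0,0],
  [0,0,0,-0.94,0,0,0],
  [0,0,0,-0.94,0,0,0],
  [0,0,0,0,0,0,0],
])

```text
time: 5.3
position: [0.4834, 0.1944, 0.3317]
tool_rot: [0.999, -0.034, 0.003, -0.001]
ft_force: [0.1, 0.1, -0.0]
grip_width: 0.0437
```

```bash
python3 snap.py wrist w4;python3 -c "
from h import *
crop('pics/w4.png','pics/w4c.png',195,325,130,250,5)"
```

```text
{'time': 5.3, 'position': [0.4834, 0.1944, 0.3317], 'tool_rot': [0.9994, -0.0342, 0.0031, -0.0006], 'q': [0.1677, 0.4935, 1.7664, 0.0, 0.8753, 0.2361], 'ft_force': [0.1052, 0.054, -0.03], 'grip_width': 0.0437}
```

View pics/w4c.png

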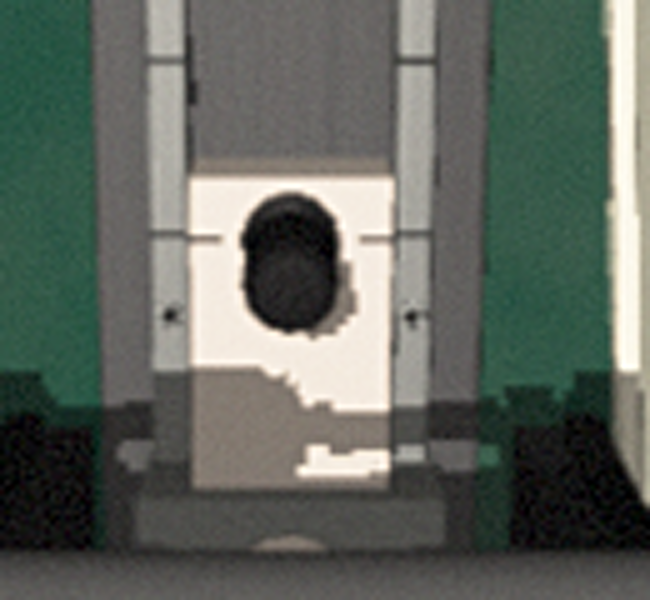

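Run:
```python
from h import *
i=load("w4")
g=lambda x,y,z:inv(atz(i,195+x/5-.4,130+y/5-.4,z)).round(2)
print("rail",g(168,234,.014),g(415,234,.014),"carrier",g(205,239,.019),g(375,239,.019), "97",g(168,61,.014))
from rig import status
o=status.get_obs();print(inv(o['position']))
t=F([0,-142,240],pose)[0];print(t)
```

```text
rail [-22.52  64.75] [22.86 64.78] carrier [-15.47  65.  ] [15.26 65.02] 97 [-21.93  96.52]
[-0.07276055 65.98687165]
[ 0.4682005  -0.01321748  0.24      ]
```

Request:
step_arm([
  [1,0,0.92,0,0,0,0],
  [1,0,0.92,0,0,0,0],
  [1,0,0.92,0,0,0,0],
  [1,0,0.92,0,0,0,0],
  [1,0,0.92,0,0,0,0],
  [1,0,0.92,0,0,0,0],
  [1,0,0.92,0,0,0,0],
  [1,0,0.92,0,0,0,0],
  [1,0,0.96,0,0,0,0],
  [1,0,0,0,0,0,0],
])

```text
time: 6.35
position: [0.4681, -0.0154, 0.3278]
tool_rot: [0.999, -0.036, -0.001, 0.0]
ft_force: [-0.5, 0.3, 0.5]
grip_width: 0.0005
```

```bash
python3 snap.py wrist w5;python3 -c "
from h import *
from rig import status
print(inv(status.get_obs()['position']))"
```

```text
{'time': 6.35, 'position': [0.4681, -0.0154, 0.3278], 'tool_rot': [0.9994, -0.036, -0.001, 0.0], 'q': [-0.2719, 0.4442, 1.8942, -0.0008, 0.8051, -0.1994], 'ft_force': [-0.4522, 0.2568, 0.5287], 'grip_width': 0.0005}
[  -0.15019405 -143.05097009]
```

View pics/w5.png

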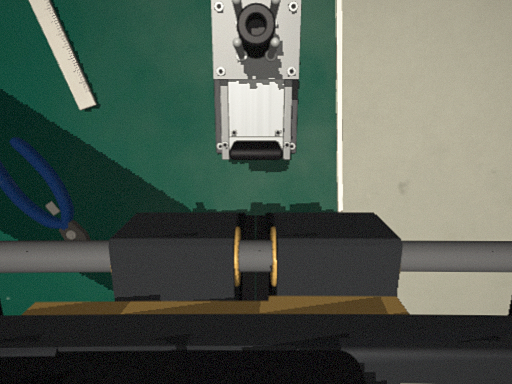

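Request:
step_arm([
  [1,0,0,0.88,0,0,0],
  [1,0,0,0.88,0,0,0],
  [1,0,0,0.88,0,0,0],
  [1,0,0,0.88,0,0,0],
  [1,0,-0.3,0,0,0,0],
  [1,0,-0.3,0,0,0,0],
  [1,0,-0.2,0,0,0,0],
  [1,0,-0.2,0,0,0,0],
  [1,0,-0.2,0,0,0,0],
  [1,0,-0.2,0,0,0,0],
])

```text
time: 7.4
position: [0.4705, 0.0219, 0.2416]
tool_rot: [0.999, -0.034, 0.0, 0.0]
ft_force: [-2.5, -4.9, 0.6]
grip_width: 0.0004
```

```bash
python3 snap.py wrist w6;python3 -c "
from h import *
from rig import status
print(inv(status.get_obs()['position']))"
```

```text
{'time': 7.4, 'position': [0.4705, 0.0219, 0.2416], 'tool_rot': [0.9994, -0.0341, 0.0001, 0.0002], 'q': [-0.1913, 0.6134, 1.9481, -0.0008, 0.5798, -0.1224], 'ft_force': [-2.4909, -4.888, 0.6113], 'grip_width': 0.0004}
[  -0.18523717 -106.30926474]
```

View pics/w6.png

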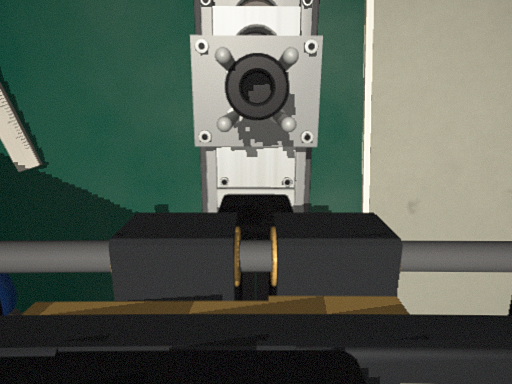

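Request:
step_arm([
  [1,0,-0.2,0,0,0,0],
  [1,0,-0.2,0,0,0,0],
  [1,0,-0.2,0,0,0,0],
  [1,0,-0.1,0,0,0,0],
  [1,0,0,0,0,0,0],
  [1,0,0,0,0,0,0],
  [1,0,0,0,0,0,0],
  [1,0,0,0,0,0,0],
  [1,0,0,0,0,0,0],
  [1,0,0,0,0,0,0],
])

```text
time: 8.45
position: [0.4721, 0.0389, 0.2411]
tool_rot: [0.999, -0.034, 0.0, 0.0]
ft_force: [-1.4, -4.7, 3.0]
grip_width: 0.0006
```

```bash
python3 snap.py wrist w7;python3 -c "
from h import *
from rig import status
print(inv(status.get_obs()['position']))"
```

```text
{'time': 8.45, 'position': [0.4721, 0.0389, 0.2411], 'tool_rot': [0.9994, -0.0343, 0.0003, 0.0001], 'q': [-0.1542, 0.616, 1.9419, -0.0001, 0.5831, -0.0855], 'ft_force': [-1.4158, -4.7247, 3.0011], 'grip_width': 0.0006}
[  0.18034196 -89.71257577]
```

View pics/w7.png

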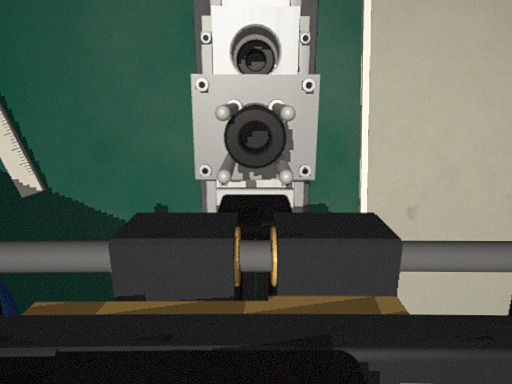

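Request:
step_arm([
  [1,0,-0.1,0,0,0,0],
  [1,0,-0.1,0,0,0,0],
  [1,0,-0.08,0,0,0,0],
  [1,0,0,0,0,0,0],
  [1,0,0,0,0,0,0],
  [1,0,0,0,0,0,0],
  [1,0,0,0,0,0,0],
  [1,0,0,0,0,0,0],
  [1,0,0,0,0,0,0],
  [1,0,0,0,0,0,0],
])

```text
time: 9.5
position: [0.4726, 0.0414, 0.2413]
tool_rot: [0.999, -0.032, -0.0, 0.004]
ft_force: [-6.7, -35.7, 4.7]
grip_width: 0.0005
```

```bash
python3 snap.py wrist w8;python3 -c "
from h import *
from rig import status
print(inv(status.get_obs()['position']))
crop('pics/w8.png','pics/w8c.png',180,340,0,220,2.7)"
```

```text
{'time': 9.5, 'position': [0.4726, 0.0414, 0.2413], 'tool_rot': [0.9995, -0.0316, -0.0005, 0.0043], 'q': [-0.1465, 0.6163, 1.9392, -0.0158, 0.586, -0.0702], 'ft_force': [-6.6898, -35.693, 4.6839], 'grip_width': 0.0005}
[  0.48194729 -87.25585497]
```

View pics/w8c.png

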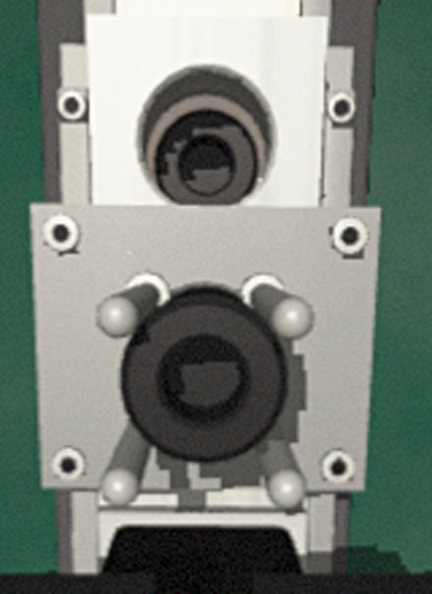

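Request:
step_arm([
  [1,0,0.48,0,0,0,0],
  [1,0,0.48,0,0,0,0],
  [1,0,0.48,0,0,0,0],
  [1,0,0.48,0,0,0,0],
  [1,0,0.48,0,0,0,0],
  [1,0,0,-0.9,0,0,0],
  [1,0,0,-0.9,0,0,0],
  [1,0,0,-0.9,0,0,0],
  [1,0,0,-0.9,0,0,0],
  [1,0,0,0,0,0,0],
])

```text
time: 10.55
position: [0.4692, -0.0142, 0.3334]
tool_rot: [0.999, -0.034, 0.003, 0.001]
ft_force: [0.3, -0.2, 0.3]
grip_width: 0.0005
```

```bash
python3 snap.py wrist w9;python3 -c "
from h import *
from rig import status
print(inv(status.get_obs()['position']))
crop('pics/w9.png','pics/w9c.png',180,340,0,220,2.7)"
```

```text
{'time': 10.55, 'position': [0.4692, -0.0142, 0.3334], 'tool_rot': [0.9994, -0.0342, 0.0033, 0.0006], 'q': [-0.2691, 0.4341, 1.8891, 0.0006, 0.8117, -0.201], 'ft_force': [0.2849, -0.2123, 0.3074], 'grip_width': 0.0005}
[   0.5778161 -142.8285162]
```

View pics/w9c.png

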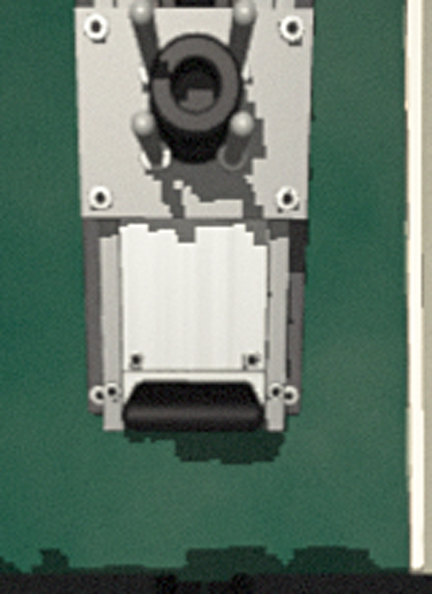

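Request:
step_arm([
  [0,0,-0.9,0,0,0,0],
  [0,0,-0.9,0,0,0,0],
  [0,0,-0.9,0,0,0,0],
  [0,0,-0.9,0,0,0,0],
  [0,0,-0.9,0,0,0,0],
  [0,0,-0.9,0,0,0,0],
  [0,0,-0.9,0,0,0,0],
  [0,0,-0.9,0,0,0,0],
  [0,0,0,0,0,0,0],
  [0,0,0,0,0,0,0],
])

```text
time: 11.6
position: [0.4802, 0.1658, 0.3299]
tool_rot: [0.999, -0.034, -0.001, 0.0]
ft_force: [-0.2, -0.2, -0.2]
grip_width: 0.0433
```

```bash
python3 snap.py wrist w10;python3 -c "
from h import *
from rig import status
print(inv(status.get_obs()['position']))
crop('pics/w10.png','pics/w10c.png',180,340,60,220,3.7)"
```

```text
{'time': 11.6, 'position': [0.4802, 0.1658, 0.3299], 'tool_rot': [0.9994, -0.0336, -0.0011, 0.0003], 'q': [0.1122, 0.4831, 1.7972, -0.0004, 0.8636, 0.1796], 'ft_force': [-0.2369, -0.1531, -0.2184], 'grip_width': 0.0433}
[-0.60670022 36.91924106]
```

View pics/w10c.png

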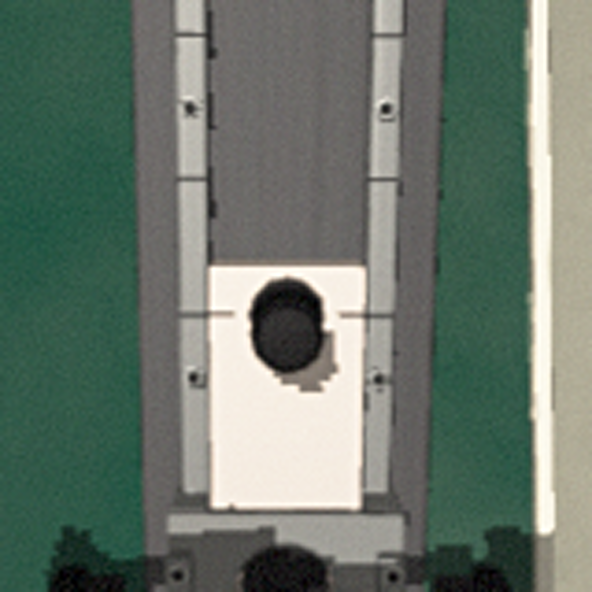

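Request:
step_arm([
  [0,0.02,-0.58,0.3,0,0,0.03],
  [0,0,-0.58,0.5,0,0,0],
  [0,0,0,0.8,0,0,0],
  [0,0,0,0.8,0,0,0],
  [0,0,0,0.8,0,0,0],
  [0,0,0,0.8,0,0,0],
  [0,0,0,0.7,0,0,0],
  [1,0,0,0,0,0,0],
  [1,0,0,0,0,0,0],
  [1,0,0,0,0,0,0],
])

```text
time: 12.65
position: [0.4835, 0.1946, 0.214]
tool_rot: [0.999, -0.036, 0.001, -0.0]
ft_force: [0.6, -0.5, 0.1]
grip_width: 0.0273
```

Request:
step_arm([
  [1,0,0,0,0,0,0],
  [1,0,0,0,0,0,0],
  [1,0,0,0,0,0,0],
  [1,0,-0.32,0,0,0,0],
  [1,0,-0.32,0,0,0,0],
  [1,0,-0.32,0,0,0,0],
  [1,0,-0.32,0,0,0,0],
  [1,0,0,0,0,0,0],
  [1,0,0,0,0,0,0],
  [1,0,0,0,0,0,0],
])

```text
time: 13.65
position: [0.4854, 0.2271, 0.2143]
tool_rot: [0.999, -0.036, 0.001, -0.001]
ft_force: [-2.4, 2.4, 5.0]
grip_width: 0.0153
```

Request:
step_arm([
  [0,0,0,0,0,0,0],
  [0,0,0,0,0,0,0],
  [0,0,0,0,0,0,0],
  [0,0,0,0,0,0,0],
  [0,0,0,-0.9,0,0,0],
  [0,0,0,-0.95,0,0,0],
  [0,0,0,-0.95,0,0,0],
  [0,0,0.5,-0.95,0,0,0],
  [0,0,0.5,-0.95,0,0,0],
  [0,0,0,0,0,0,0],
])

```text
time: 14.65
position: [0.4845, 0.2009, 0.3337]
tool_rot: [0.999, -0.037, 0.003, -0.0]
ft_force: [0.6, 0.3, 0.3]
grip_width: 0.0439
```

```bash
python3 snap.py wrist w11;python3 -c "
from h import *
from rig import status
print(inv(status.get_obs()['position']))
crop('pics/w11.png','pics/w11c.png',190,330,80,220,4.2)"
```

```text
{'time': 14.65, 'position': [0.4845, 0.2009, 0.3337], 'tool_rot': [0.9993, -0.037, 0.0029, -0.0005], 'q': [0.1799, 0.4942, 1.7561, -0.0004, 0.8853, 0.2541], 'ft_force': [0.5597, 0.2615, 0.2566], 'grip_width': 0.0439}
[ 0.63472611 73.02157936]
```

View pics/w11c.png

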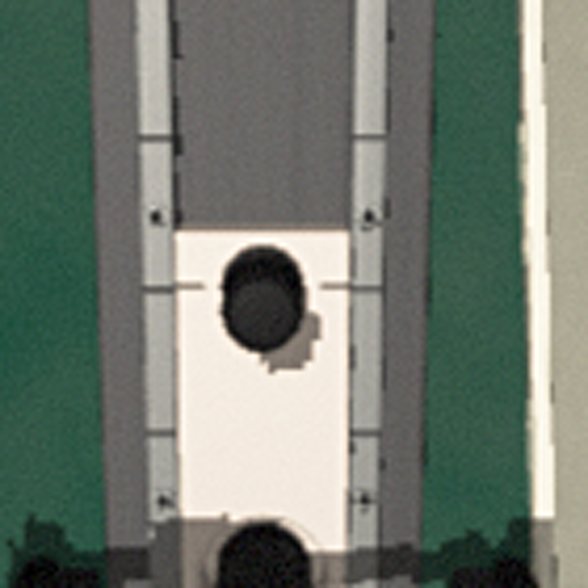

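Run:
```python
from h import *
i=load("w11")
g=lambda x,y,z:inv(atz(i,190+x/4.2-.4,80+y/4.2-.4,z)).round(2)
print("rail97",g(160,289,.014),g(367,288,.014),"carrier",g(190,286,.019),g(335,286,.019),"65",g(160,434,.014))
im=cv2.imread("pics/w11.png")[140:158,215:292];cv2.imwrite("pics/w11d.png",cv2.resize(im,None,fx=10,fy=10,interpolation=cv2.INTER_CUBIC))
```

```text
rail97 [-22.04  96.81] [22.56 96.84] carrier [-15.29  98.17] [15.41 98.03] 65 [-22.82  64.58]
```

View pics/w11d.png

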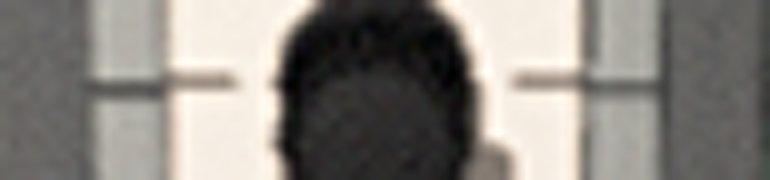

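Request:
step_arm([
  [1,0,0.96,0,0,0,0],
  [1,0,0.96,0,0,0,0],
  [1,0,0.96,0,0,0,0],
  [1,0,0.96,0,0,0,0],
  [1,0,0.96,0,0,0,0],
  [1,0,0.96,0,0,0,0],
  [1,0,0.96,0,0,0,0],
  [1,0,0.96,0,0,0,0],
  [1,0,0.96,0,0,0,0],
  [1,0,0,0,0,0,0],
])

```text
time: 15.7
position: [0.468, -0.0156, 0.3298]
tool_rot: [0.999, -0.038, -0.001, 0.0]
ft_force: [-0.6, 0.5, 0.9]
grip_width: 0.0
```

```bash
python3 -c "
from h import *
from rig import status
o=status.get_obs();print(inv(o['position']),o['position'],o['tool_rot'])"
```

```text
[ 9.65125762e-03 -1.44354989e+02] [ 0.46804335 -0.01556724  0.32984112] [ 9.99279450e-01 -3.79469736e-02 -7.79895830e-04  1.80828047e-05]
```

Request:
step_arm([
  [1,0,0,0.89,0,0,0],
  [1,0,0,0.89,0,0,0],
  [1,0,0,0.89,0,0,0],
  [1,0,0,0.89,0,0,0],
  [1,0,-0.3,0,0,0,0],
  [1,0,-0.3,0,0,0,0],
  [1,0,-0.25,0,0,0,0],
  [1,0,-0.25,0,0,0,0],
  [1,0,-0.25,0,0,0,0],
  [1,0,-0.25,0,0,0,0],
])

```text
time: 16.7
position: [0.4707, 0.0265, 0.2426]
tool_rot: [0.999, -0.036, 0.0, 0.0]
ft_force: [-0.9, -4.9, -1.8]
grip_width: 0.0006
```

Request:
step_arm([
  [1,0,-0.25,0,0,0,0],
  [1,0,-0.25,0,0,0,0],
  [1,0,-0.2,0,0,0,0],
  [1,0,-0.04,0,0,0,0],
  [1,0,0,0,0,0,0],
  [1,0,0,0,0,0,0],
  [1,0,0,0,0,0,0],
  [1,0,0,0,0,0,0],
  [1,0,0,0,0,0,0],
  [1,0,0,0,0,0,0],
])

```text
time: 17.7
position: [0.472, 0.0411, 0.2427]
tool_rot: [0.999, -0.034, -0.0, 0.004]
ft_force: [-6.2, -29.0, -1.0]
grip_width: 0.0005
```

```bash
python3 snap.py wrist w12;python3 -c "
from h import *
from rig import status
print(inv(status.get_obs()['position']))
crop('pics/w12.png','pics/w12c.png',180,340,0,220,2.7)"
```

```text
{'time': 17.7, 'position': [0.472, 0.0411, 0.2427], 'tool_rot': [0.9994, -0.034, -0.0005, 0.0036], 'q': [-0.1477, 0.613, 1.94, -0.0132, 0.5887, -0.0688], 'ft_force': [-6.1757, -28.9833, -1.0028], 'grip_width': 0.0005}
[-2.65019444e-02 -8.75900871e+01]
```

View pics/w12c.png

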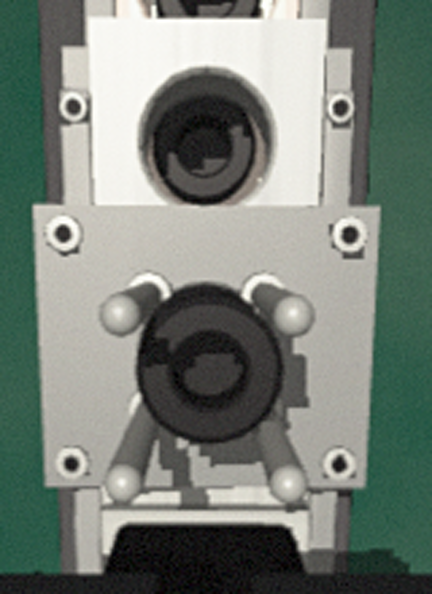

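Run:
```python
from h import *
for n,x,y in[("w8",[205],None),("w12",None,None)]:
    i=load(n);d=i['d']
    for u,v in [(240,58),(256,66),(270,58),(241,52),(255,73),(240,46),(262,40),(248,40),(230,20)]:
        z=d[v,u]; 
        p=cv2.undistortPoints(np.array([[[u,v]]],float),i['K'].astype(float),np.array([i['k1'],0,0,0.]))[0,0]
        X=i['R'].T@(np.array([p[0],p[1],1])*z-i['t']); print(n,(u,v),X.round(4),inv(X).round(1))
```

```text
w8 (240, 58) [0.4693 0.1293 0.0221] [-9.   0.3]
w8 (256, 66) [0.478  0.1256 0.0085] [-0.  -2.8]
w8 (270, 58) [0.486  0.1284 0.0212] [7.7 0.5]
w8 (241, 52) [0.4701 0.1324 0.0222] [-8.5  3.4]
w8 (255, 73) [0.4771 0.1209 0.0216] [-0.6 -7.5]
w8 (240, 46) [0.4692 0.1374 0.0077] [-9.6  8.3]
w8 (262, 40) [0.4824 0.1398 0.0083] [ 3.4 11.6]
w8 (248, 40) [0.4742 0.1403 0.0082] [-4.9 11.6]
w8 (230, 20) [0.4667 0.1441 0.0457] [-12.7  14.9]
w12 (240, 58) [0.4691 0.1294 0.0229] [-9.2  0.4]
w12 (256, 66) [0.4778 0.1246 0.0234] [-0.2 -3.9]
w12 (270, 58) [0.4859 0.1284 0.0217] [7.7 0.5]
w12 (241, 52) [0.4699 0.1325 0.0231] [-8.6  3.5]
w12 (255, 73) [0.477  0.121  0.0225] [-0.8 -7.5]
w12 (240, 46) [0.4696 0.1356 0.0231] [-9.1  6.6]
w12 (262, 40) [0.482  0.1378 0.0237] [3.1 9.6]
w12 (248, 40) [0.4743 0.1384 0.0229] [-4.7  9.7]
w12 (230, 20) [0.4665 0.1446 0.0452] [-12.9  15.3]
```

Request:
step_arm([
  [1,0,0.47,0,0,0,0],
  [1,0,0.47,0,0,0,0],
  [1,0,0.47,0,0,0,0],
  [1,0,0.47,0,0,0,0],
  [1,0,0.47,0,0,0,0],
  [1,0,0,-0.9,0,0,0],
  [1,0,0,-0.9,0,0,0],
  [1,0,0,-0.9,0,0,0],
  [1,0,0,-0.9,0,0,0],
  [1,0,0,0,0,0,0],
])

```text
time: 18.75
position: [0.4689, -0.0145, 0.3345]
tool_rot: [0.999, -0.036, 0.003, 0.001]
ft_force: [0.7, 0.2, -0.2]
grip_width: 0.0006
```

```bash
python3 snap.py wrist w13;python3 -c "
from h import *
from rig import status
print(inv(status.get_obs()['position']))
crop('pics/w13.png','pics/w13c.png',180,340,0,220,2.7)"
```

```text
{'time': 18.75, 'position': [0.4689, -0.0145, 0.3345], 'tool_rot': [0.9993, -0.0365, 0.0034, 0.0006], 'q': [-0.2699, 0.4318, 1.8888, 0.0006, 0.8141, -0.1974], 'ft_force': [0.6575, 0.1737, -0.1713], 'grip_width': 0.0006}
[   0.29907783 -143.14349932]
```

View pics/w13c.png

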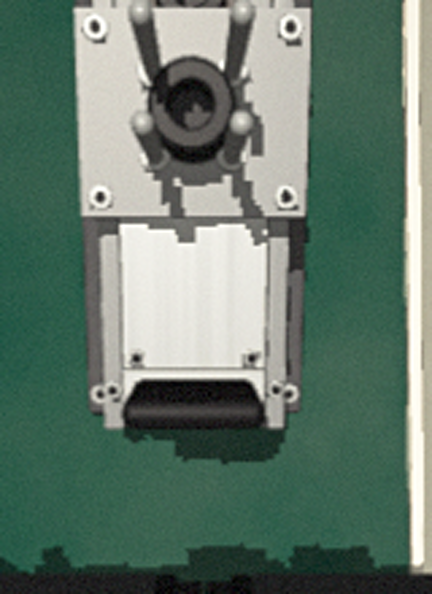

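Request:
step_arm([
  [0,0,-0.96,0,0,0,0],
  [0,0,-0.96,0,0,0,0],
  [0,0,-0.96,0,0,0,0],
  [0,0,-0.96,0,0,0,0],
  [0,0,-0.96,0,0,0,0],
  [0,0,-0.96,0,0,0,0],
  [0,0,-0.96,0,0,0,0],
  [0,0,-0.96,0,0,0,0],
  [0,0,-0.96,0,0,0,0],
  [0,0,0,0,0,0,0],
])

```text
time: 19.8
position: [0.4834, 0.2033, 0.3307]
tool_rot: [0.999, -0.035, -0.001, -0.0]
ft_force: [-0.3, -0.6, 0.0]
grip_width: 0.0436
```

```bash
python3 -c "
from h import *
from rig import status
o=status.get_obs();print(inv(o['position']),o['position'],o['tool_rot'])"
```

```text
[-0.12584316 75.07280843] [0.48344788 0.20331921 0.33073116] [ 9.99390930e-01 -3.48903455e-02 -5.90252722e-04 -2.92194291e-04]
```

Request:
step_arm([
  [0,0,-0.47,0.3,0,0,0],
  [0,0,-0.47,0.5,0,0,0],
  [0,0,0,0.8,0,0,0],
  [0,0,0,0.8,0,0,0],
  [0,0,0,0.8,0,0,0],
  [0,0,0,0.8,0,0,0],
  [0,0,0,0.7,0,0,0],
  [1,0,0,0,0,0,0],
  [1,0,0,0,0,0,0],
  [1,0,0,0,0,0,0],
])

```text
time: 20.8
position: [0.4856, 0.2248, 0.2149]
tool_rot: [0.999, -0.037, 0.0, -0.0]
ft_force: [0.2, 0.3, -0.2]
grip_width: 0.0267
```

Request:
step_arm([
  [1,0,0,0,0,0,0],
  [1,0,0,0,0,0,0],
  [1,0,0,0,0,0,0],
  [1,0,-0.31,0,0,0,0],
  [1,0,-0.31,0,0,0,0],
  [1,0,-0.3,0,0,0,0],
  [1,0,-0.3,0,0,0,0],
  [1,0,0,0,0,0,0],
  [1,0,0,0,0,0,0],
  [1,0,0,0,0,0,0],
])

```text
time: 21.8
position: [0.4875, 0.2564, 0.2152]
tool_rot: [0.999, -0.036, 0.001, -0.001]
ft_force: [-2.1, 2.6, 5.4]
grip_width: 0.0155
```

Request:
step_arm([
  [0,0,0,0,0,0,0],
  [0,0,0,0,0,0,0],
  [0,0,0,0,0,0,0],
  [0,0,0,0,0,0,0],
  [0,0,0,-0.9,0,0,0],
  [0,0,0,-0.95,0,0,0],
  [0,0,0,-0.95,0,0,0],
  [0,0,0.5,-0.95,0,0,0],
  [0,0,0.5,-0.95,0,0,0],
  [0,0,0,0,0,0,0],
])

```text
time: 22.8
position: [0.4866, 0.2296, 0.3347]
tool_rot: [0.999, -0.037, 0.003, -0.001]
ft_force: [1.2, -0.2, 0.3]
grip_width: 0.0435
```

```bash
python3 snap.py wrist w14;python3 -c "
from h import *
from rig import status
print(inv(status.get_obs()['position']))
crop('pics/w14.png','pics/w14c.png',190,330,80,220,4.2)
crop('pics/w14.png','pics/w14d.png',210,300,130,170,8)"
```

```text
{'time': 22.8, 'position': [0.4866, 0.2296, 0.3347], 'tool_rot': [0.9993, -0.037, 0.0029, -0.0006], 'q': [0.2331, 0.5077, 1.7219, -0.0004, 0.9061, 0.3074], 'ft_force': [1.2068, -0.2459, 0.2721], 'grip_width': 0.0435}
[  0.6987523 101.7811421]
```

View pics/w14c.png

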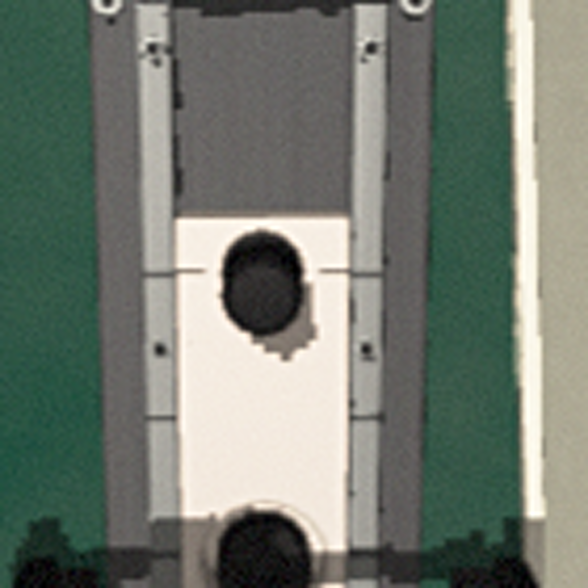

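View pics/w14d.png

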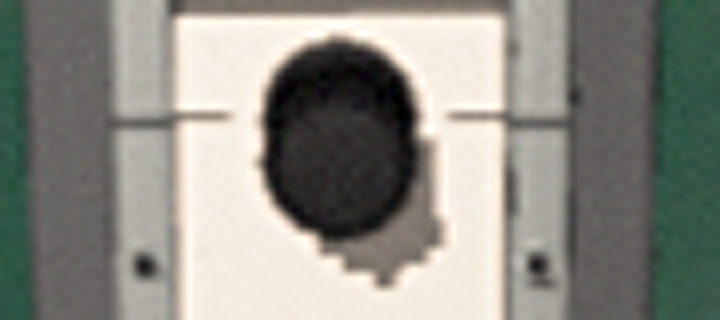

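Run:
```python
from h import *
i=load("w14")
g=lambda x,y,z:inv(atz(i,210+x/8-.44,130+y/8-.44,z)).round(2)
print("rail129",g(140,122,.014),g(540,122,.014),"carrier",g(205,116,.019),g(475,116,.019))
```

```text
rail129 [-22.59 128.81] [ 22.7  128.61] carrier [-14.95 130.13] [ 15.09 130.  ]
```

Request:
step_arm([
  [1,0,0.98,0,0,0,0],
  [1,0,0.98,0,0,0,0],
  [1,0,0.98,0,0,0,0],
  [1,0,0.98,0,0,0,0],
  [1,0,0.98,0,0,0,0],
  [1,0,0.98,0,0,0,0],
  [1,0,0.98,0,0,0,0],
  [1,0,0.98,0,0,0,0],
  [1,0,0.98,0,0,0,0],
  [1,0,0.98,0,0,0,0],
])

```text
time: 23.85
position: [0.4676, -0.0146, 0.3307]
tool_rot: [0.999, -0.036, -0.001, -0.0]
ft_force: [-0.3, 0.1, -0.2]
grip_width: 0.0003
```

Request:
step_arm([
  [1,0,0,0,0,0,0],
  [1,0,0,0,0,0,0],
  [1,0,0,0.89,0,0,0],
  [1,0,0,0.89,0,0,0],
  [1,0,0,0.89,0,0,0],
  [1,0,0,0.89,0,0,0],
  [1,0,0,0,0,0,0],
  [1,0,0,0,0,0,0],
  [1,0,0,0,0,0,0],
  [1,0,0,0,0,0,0],
])

```text
time: 24.85
position: [0.4683, -0.0139, 0.244]
tool_rot: [0.999, -0.036, 0.001, 0.0]
ft_force: [-0.1, 0.5, -1.0]
grip_width: 0.0005
```

```bash
python3 -c "
from h import *
from rig import status
o=status.get_obs();print(inv(o['position']),o['position'],o['tool_rot'])"
```

```text
[ 1.18325533e-01 -1.42632554e+02] [ 0.46827373 -0.01385683  0.24396692] [ 9.99345707e-01 -3.61526886e-02  1.04344621e-03  2.30242195e-04]
```

Request:
step_arm([
  [1,0,-0.25,0,0,0,0],
  [1,0,-0.25,0,0,0,0],
  [1,0,-0.25,0,0,0,0],
  [1,0,-0.25,0,0,0,0],
  [1,0,-0.25,0,0,0,0],
  [1,0,-0.25,0,0,0,0],
  [1,0,-0.25,0,0,0,0],
  [1,0,-0.25,0,0,0,0],
  [1,0,-0.25,0,0,0,0],
  [1,0,-0.02,0,0,0,0],
])

```text
time: 25.85
position: [0.4722, 0.0407, 0.2433]
tool_rot: [0.999, -0.033, -0.0, 0.003]
ft_force: [-3.1, -23.7, 5.1]
grip_width: 0.0007
```

Request:
step_arm([
  [1,0,0,0,0,0,0],
  [1,0,0,0,0,0,0],
  [1,0,0,0,0,0,0],
  [1,0,0,0,0,0,0],
  [1,0,0,0,0,0,0],
  [1,0,0,0,0,0,0],
  [1,0,0,0,0,0,0],
  [1,0,0,0,0,0,0],
  [1,0,0,0,0,0,0],
  [1,0,0,0,0,0,0],
])

```text
time: 26.85
position: [0.4722, 0.0404, 0.2433]
tool_rot: [0.999, -0.035, -0.0, 0.002]
ft_force: [-2.8, -19.4, 5.7]
grip_width: 0.0003
```

```bash
python3 snap.py wrist w15;python3 - <<'E'
from h import *
from rig import status
print(inv(status.get_obs()['position']))
crop('pics/w15.png','pics/w15c.png',180,340,0,220,2.7)
i=load("w15");d=i['d']
for u,v in [(240,58),(270,58),(241,52),(255,73),(240,46),(262,40),(248,40),(230,20)]:
        p=cv2.undistortPoints(np.array([[[u,v]]],float),i['K'].astype(float),np.array([i['k1'],0,0,0.]))[0,0]
        X=i['R'].T@(np.array([p[0],p[1],1])*d[v,u]-i['t']); print((u,v),X[2].round(4),inv(X).round(1))
E
```

```text
{'time': 26.85, 'position': [0.4722, 0.0404, 0.2433], 'tool_rot': [0.9994, -0.0348, -0.0001, 0.0024], 'q': [-0.1498, 0.6119, 1.9398, -0.0085, 0.5896, -0.0731], 'ft_force': [-2.7556, -19.4061, 5.7319], 'grip_width': 0.0003}
[  0.16448404 -88.24496759]
(240, 58) 0.0234 [-8.7  0.3]
(270, 58) 0.0241 [8.1 0.3]
(241, 52) 0.0226 [-8.1  3.5]
(255, 73) 0.0221 [-0.3 -7.6]
(240, 46) 0.0078 [-9.3  8.6]
(262, 40) 0.0232 [3.6 9.7]
(248, 40) 0.0223 [-4.2  9.8]
(230, 20) 0.0447 [-12.4  15.4]
```

View pics/w15c.png

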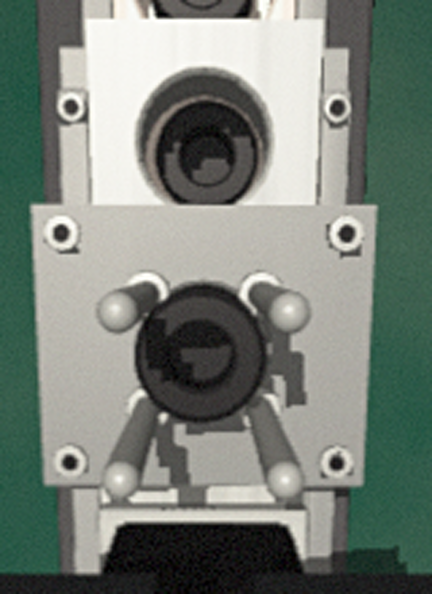

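Request:
step_arm([
  [1,0,0.46,0,0,0,0],
  [1,0,0.46,0,0,0,0],
  [1,0,0.46,0,0,0,0],
  [1,0,0.46,0,0,0,0],
  [1,0,0.46,0,0,0,0],
  [1,0,0,-0.9,0,0,0],
  [1,0,0,-0.9,0,0,0],
  [1,0,0,-0.9,0,0,0],
  [1,0,0,-0.9,0,0,0],
  [1,0,0,0,0,0,0],
])

```text
time: 27.9
position: [0.4685, -0.0153, 0.3353]
tool_rot: [0.999, -0.037, 0.003, 0.0]
ft_force: [1.2, -0.3, -0.3]
grip_width: 0.0004
```

```bash
python3 snap.py wrist w16;python3 -c "
from h import *
from rig import status
print(inv(status.get_obs()['position']))
crop('pics/w16.png','pics/w16c.png',180,340,0,220,2.7)"
```

```text
{'time': 27.9, 'position': [0.4685, -0.0153, 0.3353], 'tool_rot': [0.9993, -0.0365, 0.0027, 0.0005], 'q': [-0.2717, 0.4302, 1.8887, 0.0005, 0.8171, -0.199], 'ft_force': [1.1784, -0.265, -0.332], 'grip_width': 0.0004}
[-4.29999683e-02 -1.43898030e+02]
```

View pics/w16c.png

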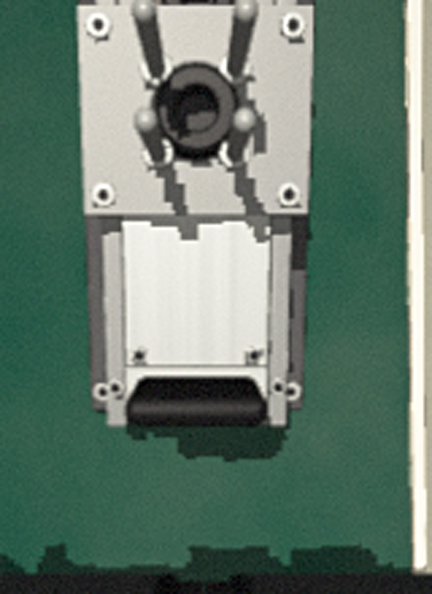

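Request:
step_arm([
  [0,0,-0.98,0,0,0,0],
  [0,0,-0.98,0,0,0,0],
  [0,0,-0.98,0,0,0,0],
  [0,0,-0.98,0,0,0,0],
  [0,0,-0.98,0,0,0,0],
  [0,0,-0.98,0,0,0,0],
  [0,0,-0.98,0,0,0,0],
  [0,0,-0.98,0,0,0,0],
  [0,0,-0.98,0,0,0,0],
  [0,0,-0.98,0,0,0,0],
])

```text
time: 28.95
position: [0.4852, 0.2303, 0.3313]
tool_rot: [0.999, -0.036, -0.002, 0.0]
ft_force: [-0.7, 0.3, -0.5]
grip_width: 0.0433
```

```bash
python3 -c "
from h import *
from rig import status
o=status.get_obs();print(inv(o['position']),o['position'],o['tool_rot'])"
```

```text
[ -0.28976079 102.06806108] [0.48519616 0.23025829 0.33130036] [ 9.99335655e-01 -3.64054740e-02 -1.66172207e-03  3.59760190e-04]
```

Request:
step_arm([
  [0,0,-0.56,0.3,0,0,0],
  [0,0,-0.54,0.5,0,0,0],
  [0,0,0,0.8,0,0,0],
  [0,0,0,0.8,0,0,0],
  [0,0,0,0.8,0,0,0],
  [0,0,0,0.8,0,0,0],
  [0,0,0,0.65,0,0,0],
  [1,0,0,0,0,0,0],
  [1,0,0,0,0,0,0],
  [1,0,0,0,0,0,0],
])

```text
time: 29.95
position: [0.4879, 0.2569, 0.217]
tool_rot: [0.999, -0.037, 0.0, -0.0]
ft_force: [-1.3, 0.1, 0.4]
grip_width: 0.0268
```

Request:
step_arm([
  [1,0,0,0,0,0,0],
  [1,0,0,0,0,0,0],
  [1,0,0,0,0,0,0],
  [1,0,-0.32,0,0,0,0],
  [1,0,-0.32,0,0,0,0],
  [1,0,-0.32,0,0,0,0],
  [1,0,-0.32,0,0,0,0],
  [1,0,-0.28,0,0,0,0],
  [1,0,-0.16,0,0,0,0],
  [1,0,0,0,0,0,0],
])

```text
time: 30.95
position: [0.4908, 0.3009, 0.2175]
tool_rot: [0.999, -0.036, 0.0, -0.0]
ft_force: [-2.7, 0.1, 6.9]
grip_width: 0.0152
```

```bash
python3 snap.py wrist w17;python3 -c "
from h import *
from rig import status
print(inv(status.get_obs()['position']))
crop('pics/w17.png','pics/w17c.png',170,350,120,280,4)"
```

```text
{'time': 30.95, 'position': [0.4908, 0.3009, 0.2175], 'tool_rot': [0.9994, -0.0358, 0.0005, -0.0002], 'q': [0.356, 0.7334, 1.6917, -0.0, 0.7155, 0.4277], 'ft_force': [-2.7036, 0.0757, 6.9051], 'grip_width': 0.0152}
[  0.30432013 172.88148412]
```

View pics/w17c.png

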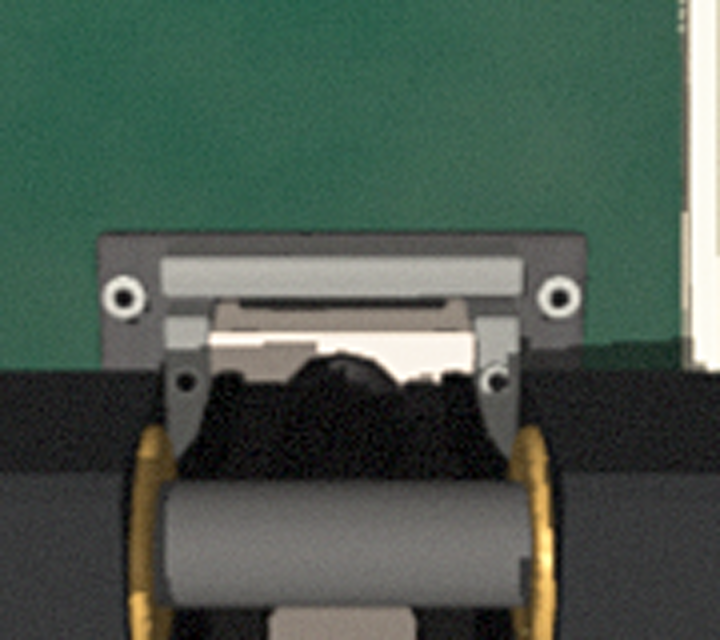

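Not quite at the stop yet; pulling a little further.

Request:
step_arm([
  [1,0,-0.04,0,0,0,0],
  [1,0,-0.04,0,0,0,0],
  [1,0,-0.04,0,0,0,0],
  [1,0,0,0,0,0,0],
  [1,0,0,0,0,0,0],
  [1,0,0,0,0,0,0],
  [1,0,0,0,0,0,0],
  [1,0,0,0,0,0,0],
  [1,0,0,0,0,0,0],
  [1,0,0,0,0,0,0],
])

```text
time: 32.0
position: [0.491, 0.3018, 0.2174]
tool_rot: [0.999, -0.035, -0.0, 0.002]
ft_force: [0.3, -9.6, 7.6]
grip_width: 0.0155
```

```bash
python3 snap.py wrist w18;python3 -c "
from h import *
from rig import status
print(inv(status.get_obs()['position']))
crop('pics/w18.png','pics/w18c.png',170,350,160,240,4)"
```

```text
{'time': 32.0, 'position': [0.491, 0.3018, 0.2174], 'tool_rot': [0.9994, -0.0354, -0.0003, 0.0019], 'q': [0.358, 0.7343, 1.6889, -0.0049, 0.7204, 0.4325], 'ft_force': [0.2509, -9.5824, 7.6383], 'grip_width': 0.0155}
[  0.47356543 173.82515344]
```

View pics/w18c.png

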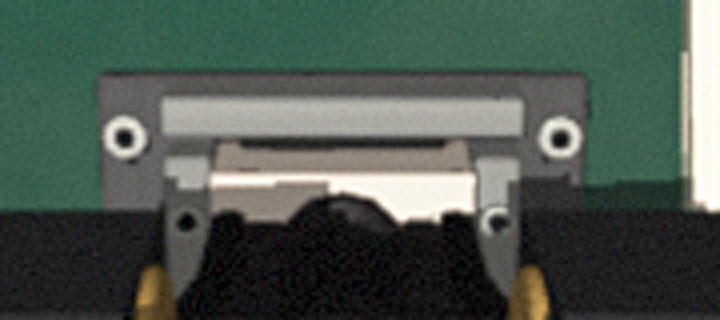

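Request:
step_arm([
  [0,0,0,0,0,0,0],
  [0,0,0,0,0,0,0],
  [0,0,0,0,0,0,0],
  [0,0,0,0,0,0,0],
  [0,0,0,-0.9,0,0,0],
  [0,0,0,-0.95,0,0,0],
  [0,0,0,-0.95,0,0,0],
  [0,0,0,-0.95,0,0,0],
  [0,0,0,-0.95,0,0,0],
  [0,0,0,0,0,0,0],
])

```text
time: 33.05
position: [0.492, 0.3036, 0.3374]
tool_rot: [0.999, -0.036, 0.003, -0.002]
ft_force: [0.7, 0.6, -0.1]
grip_width: 0.0437
```

Request:
step_arm([
  [0,0,0.9,-0.9,0,0,0],
  [0,0,0.9,-0.9,0,0,0],
  [0,0,0.9,0,0,0,0],
  [0,0,0.9,0,0,0,0],
  [0,0,0,0,0,0,0],
  [0,0,0,0,0,0,0],
  [0,0,0,0,0,0,0],
  [0,0,0,0,0,0,0],
  [0,0,0,0,0,0,0],
  [0,0,0,0,0,0,0],
])

```text
time: 34.05
position: [0.4844, 0.2136, 0.3791]
tool_rot: [0.999, -0.036, -0.0, -0.0]
ft_force: [0.5, 0.4, 0.5]
grip_width: 0.0438
```

```bash
python3 snap.py wrist w19; python3 snap.py top top2;python3 -c "
from h import *
crop('pics/w19.png','pics/w19c.png',180,340,0,220,2.7)
crop('pics/top2.png','pics/top2c.png',90,410,160,260,2.5)"
```

```text
{'time': 34.05, 'position': [0.4844, 0.2136, 0.3791], 'tool_rot': [0.9994, -0.0359, -0.0001, -0.0], 'q': [0.204, 0.4337, 1.6994, 0.0001, 1.0086, 0.2759], 'ft_force': [0.5097, 0.3668, 0.5446], 'grip_width': 0.0438}
{'time': 34.1, 'position': [0.4844, 0.2135, 0.3792], 'tool_rot': [0.9994, -0.036, 0.0, -0.0], 'q': [0.2038, 0.4336, 1.6994, 0.0001, 1.0085, 0.2759], 'ft_force': [0.6935, -0.1532, 0.0922], 'grip_width': 0.0437}
```

View pics/w19c.png

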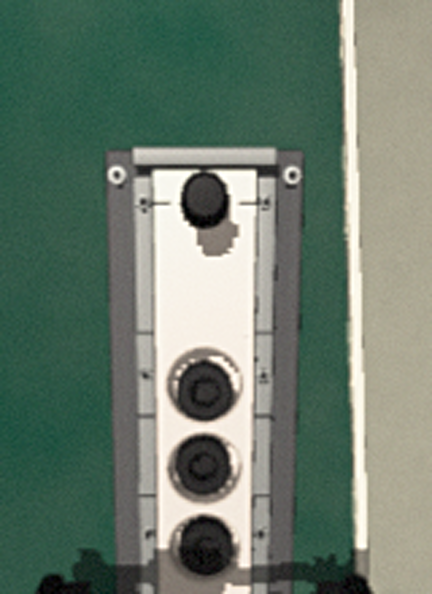

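View pics/top2c.png

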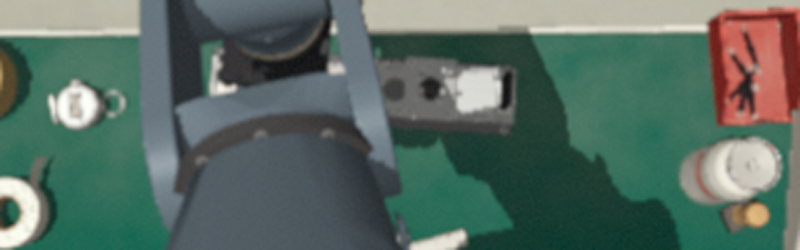

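Run:
```python
from h import *
i=load("w19");print(inv(atz(i,180+165/2.7-.3,203/2.7-.3,.019)),inv(atz(i,180+145/2.7-.3,415/2.7-.3,.014)))
from rig import robot
print(robot.hand_in())
```

```text
[-13.91248017 174.72057718] [-22.850259    97.01706425]
the job is handed in; nothing more can be done
None
```

I loaded all three pockets, drew the full carrier out to its end stop, let go of the knob, and handed the job in at about 34 s.

- **Rings in the pockets:** at the end of the last two strokes the ring top read about 23 mm above the bench, and about 22 mm on the first, consistent with a seated ring. The final wrist picture shows one ring in each pocket.
- **Slide:** the pictures after all three strokes show the slide fully home, and each push ran into the hard stop. The first push reached about 36 N of wrist force, which is higher than it needed to be. I shortened the next two, which reached 29 N and 24 N.
- **Carrier at the end stop:** the carrier's mark measures 174.7 mm from the drop hole, where 175 mm is expected. The wrist force rose to 9.6 N against the stop before I let go.
- **Pocket alignment:** pockets 2 and 3 stood about 1.2–1.4 mm past their marks when loaded. That is within the 2.5 mm allowed, and both rings dropped on the first stroke.
- **Spare rings and bystanders:** five rings started and three dropped, and the stack was still in the magazine in the last pictures; I did not count the two spares separately. I never went near the tally counter or the bottle, and the final top picture appears to show both where they were; I did not measure them.

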